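Line up the drive tang and slide the coupling fork over it

TASK

Of the two bearing stands on the bench, take the long one that has a sliding coupling fork. Turn its upright spindle until the two flats of its tang line up with the fork's slot, then push the fork by its black knob fully home over the tang and let go. Leave the spindle of the other, small square stand as it is.

Things in the scene. Friction and masses are not known exactly. Their poses are not given: they have to be found in the camera images.
- tang (a point): Top centre of the long stand's spindle: a steel tang 34 mm long (its x) by 14 mm thick (its y, across the flats), from 50 to 102 mm above the bench; z up. It turns about this vertical axis, 0.06 N m, and stays put. Lined up: its x parallel to fork_knob's y, either way round. Starts 35 to 90 degrees off; turn the nearer way. Grip across the flats, fingers kept over 67 mm high to clear the fork.
- fork_knob (a point): Top centre of the black knob (24 mm wide, 36 mm tall, top 102 mm above the bench) on the fork's aluminium carriage (54 mm wide, top 66 mm high). y: slide direction, towards the tang; z up. Two prongs, 53 to 65 mm high, reach 98 mm ahead of the knob; the slot between them is 24 mm wide, centred on the line from knob to tang. Knob to tang: 150 mm fully back, 80 mm home.
- fork (a joint): Travel of the fork towards the tang in m: 0 fully back, 0.070 fully home at its stop; starts at 0 to 0.015. About 2 N of friction; it stays where left. The prongs hit the tang if that is not lined up. It slides on the long stand: dark plate 90 x 250 x 12 mm, fixed to the bench.
- spare_tang (a point): Top of one narrow end of the identical tang (17 mm out along its x, from its upright axis, 102 mm above the bench) on the other stand, a bystander with a square base plate (90 x 90 mm) and no fork, to the right of the long stand. It turns as easily, but is to be left as it is.

How it is judged:
On the way, in this order (a step that is already met when the one before it is completed fails the run):
1. the tang is lined up with the slot (within 15 degrees) while the fork is still back (angle between the x axis of tang and the y axis of fork_knob, either way round below 0.26 rad and value of joint fork below 0.03 m), for 0.2 s.
2. the fork is slid home over the tang (value of joint fork above 0.06 m), for 0.2 s.
At the end, for the whole second after the job is handed in: The tang is parallel to the fork's slot within 15 degrees, and the fork stands home over it (at least 60 of its 70 mm travel) (angle between the x axis of tang and the y axis of fork_knob, either way round below 0.26 rad and value of joint fork above 0.06 m); the robot touches nothing.
It fails at once if the spindle of the small square stand is turned by more than about 20 degrees (distance of spare_tang from where it was at the start of the episode above 0.006 m).
It also fails if it takes over 48 s, if anything falls off the work surface, if the arm or the gripper's body presses on something with over 40 N, if the wrist force passes 120 N, or if a joint passes its speed limit or range.

ROBOT

A 7-joint arm with a two-finger parallel gripper is mounted at the origin on a cart in front of the work surface, level with it; the furniture and walls round the work are solid. World frame = base frame: x ahead of the robot, y to its left, z up, the work surface at z = 0. Lengths are in m, angles in rad, forces in N, time in s.
With the tool pointing down it reaches from about 0.4 to 0.85 m from the base axis. Payload 10.4 kg.
Tool frame: the origin (TCP) lies on the centre line of the jaws, within the pads' length; the fingertips stand r.tip_extent ahead of it and the grasp point (between the pads) lies 3 mm ahead of it (r.tip_extent is the distance from the TCP to the fingertips, in m); z points along the fingers, y is the direction in which the jaws open and shut (so a half turn about z gives the same grasp; the last joint's range is limited). The gripper opens to 87 mm and grips with 3 to 60 N. Pads are 19 mm wide; open, the fingers measure 117 mm over their backs; the gripper's body (75 mm by 190 mm) begins 51 mm behind the grasp point.
Start: joints at [1.292, 0.332, -0.065, 1.46, 0.022, 1.35, -0.088], TCP at [0.158, -0.605, 0.245] pointing down, gripper open.
Joint ranges: [-2.6, 2.6], [-0.5, 2.12], [-1.47, 1.34], [0.16, 2.42], [-1.27, 4.41], [0.06, 2.06], [-2.6, 2.6]. Speed limits (rad/s): [2.22, 2.22, 2.79, 2.79, 3.14, 3.14, 3.14].

INTERFACE

Orientations are given as a unit quaternion [x, y, z, w].
In Python, from bench import r gives the robot as it stands. The module is installed in compiled form; this text tells all that it offers.
- The arm moves only by the shell command python3 -m jog 'ROWS' [FORCE]. ROWS is JSON, a list of rows, each a list of 5 numbers: the shift along the tool's x, y, z in cm, then the turn about the tool's z in rad, then the closure, from 0 (fully open) to 1 (shut). A call has exactly 10 rows; each row shifts and turns the pose as measured when the row begins, along the tool's axes as they then stand; what a row does not reach is not made up. A row lasts 1/10 s, in which the tool goes at most 50 mm and 8.59 degrees, less where a joint would pass 70% of its speed; a pose out of reach is approached as far as the arm can. A call with a gripper value outside its range is refused whole. The fingers move at their own pace and stop on an object; FORCE is the grip in N (left out, the last holds). Time passes only in rows, so rows that do not move let the fingers close, or fill a call up. It gives the time, the measured TCP pose, the force and the opening at its end, in the units of the state.
- r.read_state(): the state, without advancing time (a new reading comes with each control period).
- r.camera(name): name is "scene" or "top" or "wrist"; returns a dict with "pixels" (480x640x3 uint8, red, green, blue), "fx", "fy", "cx", "cy" (pixels), "camera_from_world" (4x4, takes a point from world to camera coordinates). Camera axes: x right, y up, looking along -z (the intrinsics and any distortion apply to the point x, -y, -z); pixel columns grow to the right and rows downward; lengths in m; the calibration is good to about 2 mm. A picture is of the moment at which its call begins. There is no depth.
- r.close_job(): hands the job in, once; it reports no verdict.
The state is a dict: "time": time; "joint_positions": joint angles; "joint_vel": joint speeds; "joint_torque": joint torques, N m; "ee_pos": TCP position; "eef_rot": TCP orientation; "ft_force": force on the tool from outside, world axes, zero at the start; "torque": the same for the moment, N m; "width": finger opening in m.
Only numpy, scipy, OpenCV 4.12 (cv2) and the standard library are available. Lean on these libraries where they do the work, as an engineer would, in place of code of your own. Each camera call takes 0.05 s, during which the arm holds its last target. There are 200 camera calls.

## Working session

There is one attempt and no reset: what is moved stays moved. The work goes in short steps, Python scripts to look and compute and a shell command to move; the robot and the scene stay as the last step left them, time stands still between calls to the robot, and variables do not carry over. Pictures are saved under pics/ and viewed, about 8 in all and at most 12, crops included, and the job is handed in when it is done.

```bash
mkdir -p pics; cat > h.py <<'E'
import numpy as np,cv2
from bench import r
from scipy.spatial.transform import Rotation as R
def shot(n,f):
    c=r.camera(n); cv2.imwrite('pics/'+f+'.png',c['pixels'][:,:,::-1]); 
    np.savez('pics/'+f+'.npz',**c); return c
def load(f): return np.load('pics/'+f+'.npz')
def ray(c,u,v,z):
    T=np.linalg.inv(c['camera_from_world']); d=T[:3,:3]@np.array([(u-c['cx'])/c['fx'],-(v-c['cy'])/c['fy'],-1.])
    o=T[:3,3]; return o+d*(z-o[2])/d[2]
def proj(c,p):
    q=(c['camera_from_world']@np.r_[p,1])[:3]; return c['fx']*q[0]/-q[2]+c['cx'],c['fy']*-q[1]/-q[2]+c['cy']
def tool():
    s=r.read_state(); print(s['time'],s['ee_pos'],s['ft_force'],s['width'],s['joint_positions']); M=R.from_quat(s['eef_rot']).as_matrix(); print(M.round(3)); return np.array(s['ee_pos']),M
E
python3 - <<'E'
from h import *
tool(); print(r.tip_extent)
a=shot('top','top0'); b=shot('scene','sc0')
for c in(a,b): print(np.linalg.inv(c['camera_from_world'])[:3].round(3),c['fx'],c['cx'],c['cy'], [k for k in c])
E
```

```text
0.0 [ 0.15801382 -0.60432256  0.24375014] [ 0.58062315 -0.3482661   0.8475561 ] 0.08722643378073422 [ 1.29244667  0.33287028 -0.06469988  1.4609513   0.02159007  1.34989708
 -0.08850808]
[[ 0.967  0.253 -0.   ]
 [ 0.253 -0.967  0.001]
 [-0.    -0.001 -1.   ]]
0.022
[[ 0.025  0.981 -0.195  0.399]
 [-1.     0.023 -0.012 -0.164]
 [-0.007  0.195  0.981  0.958]] 438.0431151951312 320.17093542367076 240.2752236058757 ['pixels', 'fx', 'fy', 'cx', 'cy', 'camera_from_world']
[[-0.702  0.518 -0.488  0.084]
 [-0.712 -0.517  0.475  0.301]
 [-0.006  0.681  0.732  0.816]] 525.9276359102398 317.74726071945963 236.9291338507753 ['pixels', 'fx', 'fy', 'cx', 'cy', 'camera_from_world']
```

View pics/top0.png

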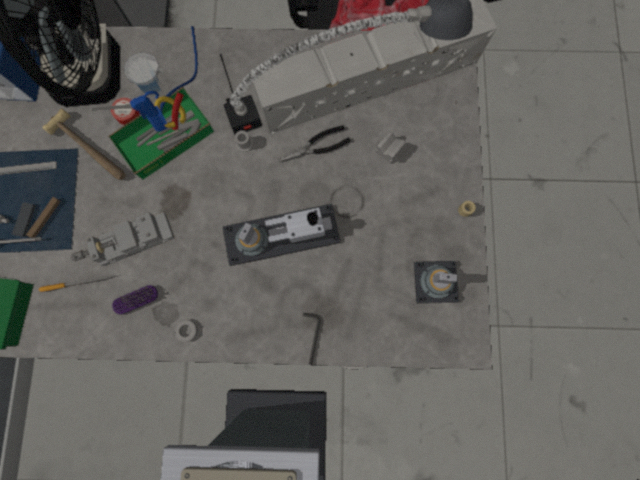

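The long stand is centred near (283,232), with its black knob near (313,216) and the spindle near (250,237). The small square stand is at (437,282). I'll zoom in on it.

```bash
python3 - <<'E'
from h import *
c=load('top0'); im=c['pixels'][190:280,215:350,::-1]; cv2.imwrite('pics/z0.png',cv2.resize(im,None,fx=5.9,fy=5.9,interpolation=cv2.INTER_CUBIC))
k=ray(c,313,215,.102);t=ray(c,248,232,.102);print(k,t,np.linalg.norm(k-t),ray(c,449,277,.102))
E
```

```text
[ 0.62081783 -0.13771192  0.102     ] [ 0.58273347 -0.00861257  0.102     ] 0.13459963508392528 [ 0.50197479 -0.40707941  0.102     ]
```

View pics/z0.png

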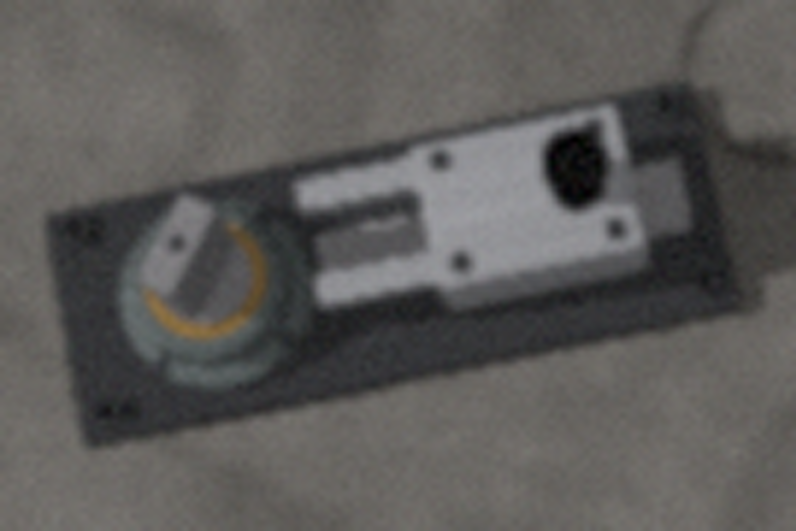

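View pics/sc0.png

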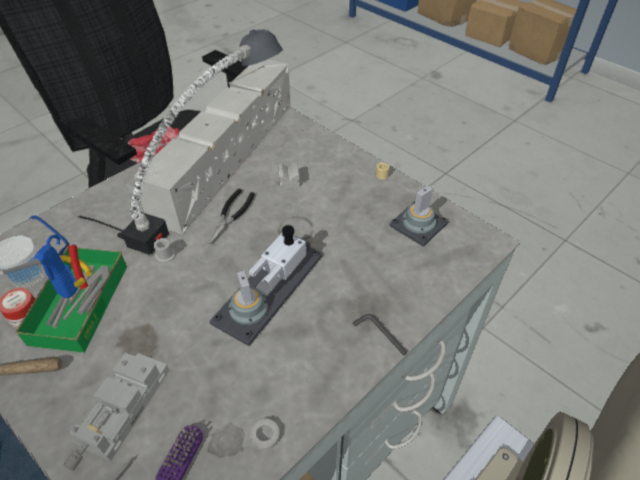

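The zoom shows the knob top at about (572,160) and the tang top with its dot at (178,243). The tang's long edge runs from (182,192) to (140,280). Next I'll compute the poses.

```bash
python3 - <<'E'
from h import *
c=load('top0')
f=lambda x,y,z:ray(c,215+(x+.5)/5.9-.5,190+(y+.5)/5.9-.5,z)
t=f(178,243,.102);k=f(572,160,.102);print(t,k,np.linalg.norm(t-k))
an=lambda d:np.degrees(np.arctan2(d[1],d[0]))
print('slot dir',an(t-k))
P=[f(*p,.102) for p in((182,192),(213,210),(172,292),(140,280))]
print(an(P[0]-P[3]),an(P[1]-P[2]),np.linalg.norm(P[0]-P[3]),np.linalg.norm(P[0]-P[1]))
q=[f(*p,.012) for p in((50,213),(690,85),(740,303),(90,446))];print('plate',an(q[0]-q[1]),an(q[3]-q[2]),sum(q)/4)
p,M=tool();print('tool y ang',an(M[:,1]),'rel tang in tool cm',M.T@(t-p)*100)
E
```

```text
[ 0.58509752 -0.0019626   0.102     ] [ 0.6172134  -0.13485942  0.102     ] 0.13672232334926962
slot dir 103.58564651399595
-21.930728244215675 -23.133807866902547 0.033334683080470925 0.012486263926244261
plate 103.01949272372845 103.96855692360658 [ 0.59984422 -0.06620704  0.012     ]
0.1 [ 0.15804959 -0.60436858  0.24384743] [ 0.14325216  0.79018769 -0.32128666] 0.08723472702438358 [ 1.29241658  0.33280136 -0.06469672  1.46083764  0.02158153  1.34988772
 -0.08851617]
[[ 0.967  0.253 -0.   ]
 [ 0.253 -0.967  0.001]
 [-0.    -0.001 -1.   ]]
tool y ang -75.34516094199343 rel tang in tool cm [ 56.55663722 -47.45908814  14.24140426]
```

Tang x is at about -22.5° and the slot at 103.6°, so the tang needs a -54° turn in world. Knob to tang measures 137 mm, which is plausible (fork at about 13 mm). First I'll translate at height.

```bash
python3 -m jog '[[3.7,-3.1,0,0,0],[3.7,-3.1,0,0,0],[3.7,-3.1,0,0,0],[3.7,-3.1,0,0,0],[3.7,-3.1,0,0,0],[3.7,-3.1,0,0,0],[3.7,-3.1,0,0,0],[3.7,-3.1,0,0,0],[3.7,-3.1,0,0,0],[3.7,-3.1,0,0,0]]' 30; python3 -c "
from h import *
p,M=tool();print(M.T@(np.array([.585,-.002,.102])-p)*100)"
```

```text
time: 1.1
ee_pos: [0.4409, -0.2019, 0.2395]
eef_rot: [0.993, 0.121, -0.003, -0.002]
ft_force: [0.0, -0.1, 1.0]
width: 0.0874
1.1 [ 0.44092429 -0.20185031  0.23945055] [ 0.01634332 -0.14945832  0.96467646] 0.08743349410494256 [ 0.7893716   0.05870877 -0.46693988  1.79986896  0.02695836  1.29618739
 -1.01282816]
[[ 0.971  0.24  -0.006]
 [ 0.24  -0.971  0.003]
 [-0.005 -0.004 -1.   ]]
[ 18.85777618 -15.88826663  13.70596121]
```

```bash
python3 -m jog '[[3.8,-3.2,0,0,0],[3.8,-3.2,0,0,0],[3.8,-3.2,0,0,0],[3.8,-3.2,0,0,0],[3.4,-2.9,0,0,0],[0,0,0,-0.15,0],[0,0,0,-0.15,0],[0,0,0,-0.15,0],[0,0,0,-0.15,0],[0,0,0,-0.15,0]]'; python3 -m jog '[[0,0,0,-0.15,0],[0,0,0,-0.15,0],[0,0,0,-0.15,0],[0,0,0,-0.15,0],[0,0,0,-0.15,0],[0,0,0,-0.15,0],[0,0,0,-0.15,0],[0,0,0,-0.15,0],[0,0,0,-0.15,0],[0,0,0,-0.15,0]]'; python3 -c "
from h import *
p,M=tool();print(M.T@(np.array([.585,-.002,.102])-p)*100,np.degrees(np.arctan2(M[1,1],M[0,1])))
c=shot('wrist','w1');print(proj(c,[.585,-.002,.102]),proj(c,[.617,-.135,.102]))"
```

```text
time: 2.1
ee_pos: [0.5851, 0.0096, 0.2356]
eef_rot: [0.878, 0.478, -0.003, -0.006]
ft_force: [1.0, -0.2, -0.2]
width: 0.0872
time: 3.1
ee_pos: [0.5829, 0.0087, 0.2316]
eef_rot: [0.317, 0.948, 0.001, -0.01]
ft_force: [0.2, 1.3, -0.3]
width: 0.087
3.1 [0.58290913 0.00868097 0.23164032] [ 0.21969044  1.30027307 -0.34394317] 0.08698646488476283 [ 0.68423054  0.4285905  -0.99845738  1.54007364  0.35142046  1.38667889
  0.58301462]
[[-0.799  0.601 -0.018]
 [ 0.601  0.799  0.007]
 [ 0.018 -0.005 -1.   ]]
[-1.04789138 -0.66433187 12.9503381 ] 53.04847761277546
(np.float64(309.5788617155763), np.float64(249.86893294023264)) (np.float64(210.78714366058352), np.float64(365.71892860929177))
```

View pics/w1.png

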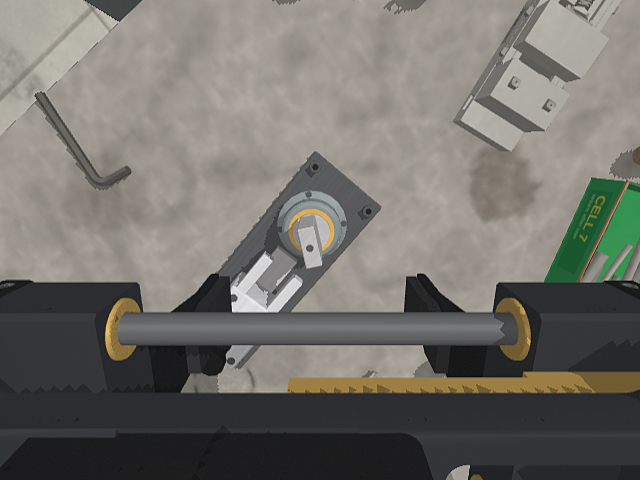

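The wrist view shows the tang dot at (309,248), within 2 px of the prediction (310,250). The tang top runs from about (305,232) to (314,267). I'll measure it by mask.

```bash
python3 - <<'E'
from h import *
c=load('w1'); im=c['pixels']; x0,y0=270,200
im=im[y0:300,x0:360]; g=im.min(2); sat=im.max(2).astype(int)-g
print(im[48,32],im[62,42],im[48,39])
m=((g>130)&(sat<25)).astype(np.uint8)
cv2.imwrite('pics/z1.png',np.hstack([cv2.resize(im[:,:,::-1],None,fx=4,fy=4,interpolation=2),cv2.cvtColor(cv2.resize(m*255,None,fx=4,fy=4,interpolation=0),8)]))
cs,_=cv2.findContours(m,0,2)
for k in cs:
    if cv2.contourArea(k)<100: continue
    b=cv2.boxPoints(cv2.minAreaRect(k))+[x0,y0]; P=[ray(c,*q,.102) for q in b]
    print(b.round(1).tolist(),(sum(P)/4).round(4))
    for i in range(2): d=P[i+1]-P[i]; print(np.linalg.norm(d),np.degrees(np.arctan2(d[1],d[0])))
E
```

```text
[183 181 184] [189 185 187] [90 91 93]
[[272.9, 298.1], [294.8, 273.1], [304.2, 281.3], [282.4, 306.3]] [ 0.6018 -0.0366  0.102 ]
0.02867093906843838 102.94436022310254
0.010384451369432215 9.744428792239624
[[253.2, 277.5], [277.1, 247.7], [295.9, 262.7], [272.0, 292.6]] [ 0.5816 -0.0352  0.102 ]
0.032407386243330547 104.40843613918643
0.019364345053539903 12.578316644360632
[[302.0, 234.0], [359.0, 234.0], [359.0, 299.0], [302.0, 299.0]] [0.6068 0.0026 0.102 ]
0.044829229223948906 53.05387302298448
0.0553308658908783 -35.314715585524404
[[277.1, 216.1], [329.3, 186.6], [360.9, 242.3], [308.8, 271.9]] [0.5765 0.0138 0.102 ]
0.046355140221015646 82.58123535155843
0.050730063080294395 -6.956775403345081
```

View pics/z1.png

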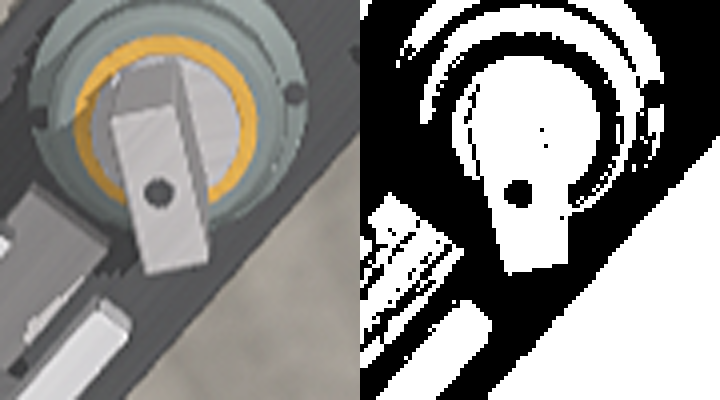

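The close-up shows the tang top face with corners at (113,116), (176,103), (208,262) and (145,274) at 4x. The dot is at (159,192).

```bash
python3 - <<'E'
from h import *
c=load('w1')
P=[ray(c,270+x/4,200+y/4,.102) for x,y in((113,116),(176,103),(208,262),(145,274),(159,191))]
an=lambda d:np.degrees(np.arctan2(d[1],d[0]))
print(sum(P[:4])/4,P[4]);
for i in range(4): d=P[(i+1)%4]-P[i]; print(np.linalg.norm(d),an(d))
s=[ray(c,270+x/4,200+y/4,.065) for x,y in ((45,385),(110,305),(128,325),(62,400))];print('prong',an(s[1]-s[0]),an(s[2]-s[3]))
p,M=tool();t=sum(P[:4])/4;print(M.T@(t-p)*100)
E
```

```text
[ 5.83712084e-01 -4.22127015e-04  1.02000000e-01] [ 0.58368587 -0.00082591  0.102     ]
0.012633195416229813 64.9655085050561
0.03338804796455062 -26.038540166323234
0.01296964319522331 -115.55199162785047
0.03327852670934017 153.3796517950208
prong 105.11285529372235 103.14037954213502
3.15 [0.5828721  0.00850643 0.23148211] [ 0.39641304 -0.3579352   0.04989236] 0.08706622309799494 [ 0.68517534  0.42936452 -0.99967731  1.54010175  0.35232584  1.38698728
  0.59185526]
[[-0.804  0.594 -0.018]
 [ 0.594  0.805  0.007]
 [ 0.019 -0.005 -1.   ]]
[-0.83932266 -0.60427943 12.93795949]
```

```bash
python3 -m jog '[[-0.8,-0.6,0,0,0],[0,0,0,-0.1,0],[0,0,0,-0.1,0],[0,0,2,0,0],[0,0,2,0,0],[0,0,2,0,0],[0,0,2,0,0],[0,0,0,0,0],[0,0,0,0,0],[0,0,0,0,0]]'; python3 -c "
from h import *
p,M=tool();print(M.T@(np.array([.5837,-.001,.096])-p)*100,np.degrees(np.arctan2(M[1,1],M[0,1])))"
```

```text
time: 4.15
ee_pos: [0.586, -0.0089, 0.1484]
eef_rot: [0.233, 0.972, 0.0, -0.01]
ft_force: [-0.2, -0.4, -0.0]
width: 0.0873
4.15 [ 0.58603246 -0.0089116   0.14840146] [-0.15485641 -0.44391511 -0.01795884] 0.08726737247678054 [ 0.69718814  0.51930421 -0.98336486  1.63004198  0.43991666  1.25453071
  0.72857541]
[[-0.892  0.453 -0.019]
 [ 0.453  0.892  0.005]
 [ 0.019 -0.004 -1.   ]]
[0.46549971 0.62112314 5.24756932] 63.08783318764576
```

```bash
python3 -m jog '[[0.45,0.6,0,0,0],[0,0,0,-0.03,0],[0,0,0,0,0],[0,0,1.3,0,0],[0,0,1.3,0,0],[0,0,1.3,0,0],[0,0,1.2,0,0],[0,0,0,0,0],[0,0,0,0,0],[0,0,0,0,0]]'; python3 -c "
from h import *
p,M=tool();print(M.T@(np.array([.5837,-.001,.096])-p)*100,np.degrees(np.arctan2(M[1,1],M[0,1])))"
```

```text
time: 5.15
ee_pos: [0.5841, -0.0006, 0.0941]
eef_rot: [0.217, 0.976, 0.001, -0.009]
ft_force: [-0.7, 0.1, 0.3]
width: 0.0871
5.15 [ 5.84129829e-01 -5.57470467e-04  9.40608663e-02] [-0.71234073  0.06453982  0.25432006] 0.08714757522349971 [ 0.66407483  0.57594194 -0.95514667  1.68538683  0.49577047  1.16424555
  0.70751994]
[[-0.905  0.425 -0.018]
 [ 0.425  0.905  0.005]
 [ 0.018 -0.003 -1.   ]]
[ 0.02364846 -0.05890231 -0.19333783] 64.87676105616883
```

```bash
python3 -m jog '[[0,0,-0.2,0,0.5],[0,0,0,0,0.8],[0,0,0,0,1],[0,0,0,0,1],[0,0,0,0,1],[0,0,0,0,1],[0,0,0,0,1],[0,0,0,0,1],[0,0,0,0,1],[0,0,0,0,1]]' 25; python3 -c "
from h import *
p,M=tool();print(M.T@(np.array([.5837,-.001,.096])-p)*100,np.degrees(np.arctan2(M[1,1],M[0,1])))"
```

```text
time: 6.15
ee_pos: [0.5851, -0.0007, 0.0979]
eef_rot: [0.218, 0.976, 0.0, -0.008]
ft_force: [-4.8, -10.3, 2.8]
width: 0.0148
6.15 [ 0.58508833 -0.00070613  0.09792091] [ -4.76004324 -10.30113525   2.76021201] 0.014785696539793197 [ 0.66565523  0.5715847  -0.95756513  1.68196096  0.49332597  1.16844416
  0.70925003]
[[-0.905  0.425 -0.015]
 [ 0.425  0.905  0.004]
 [ 0.016 -0.003 -1.   ]]
[ 0.11017668 -0.08508641  0.19405796] 64.86008439270154
```

Gripped at 14.8 mm, matching the tang. Turning now.

```bash
python3 -m jog '[[0.1,-0.1,0,0,1],[0,0,0,0.12,1],[0,0,0,0.12,1],[0,0,0,0.12,1],[0,0,0,0.12,1],[0,0,0,0.12,1],[0,0,0,0.12,1],[0,0,0,0.12,1],[0,0,0,0,1],[0,0,0,0,1]]'; python3 -c "
from h import *
p,M=tool();print(M.T@(np.array([.5837,-.001,.096])-p)*100,np.degrees(np.arctan2(M[1,1],M[0,1])))"
```

```text
time: 7.15
ee_pos: [0.5845, -0.0016, 0.098]
eef_rot: [0.609, 0.793, -0.001, -0.007]
ft_force: [-0.5, -1.6, 0.7]
width: 0.0137
7.15 [ 0.58449606 -0.00163026  0.09797965] [-0.54462253 -1.62955928  0.71967318] 0.013744301219723896 [ 0.55585081  0.50065544 -0.79164953  1.6916267   0.37975645  1.12413899
 -0.08354513]
[[-0.259  0.966 -0.012]
 [ 0.966  0.259  0.006]
 [ 0.009 -0.01  -1.   ]]
[ 0.07976249 -0.05853998  0.19927565] 14.992492820961536
```

```bash
python3 -m jog '[[0,0,0,0.025,1],[0,0,0,0,1],[0,0,0,0,1],[0,0,0,0,0],[0,0,0,0,0],[0,0,0,0,0],[0,0,0,0,0],[0,0,0,0,0],[0,0,-1.5,0,0],[0,0,-2,0,0]]'; python3 -m jog '[[0,0,-2,0,0],[0,0,-2,0,0],[0,0,-2,0,0],[-4,0,-2,0,0],[-4,0,0,0,0],[-4,0,0,0,0],[0,0,0,0,0],[0,0,0,0,0],[0,0,0,0,0],[0,0,0,0,0]]'; python3 -c "
from h import *
p,M=tool();print(M.T@(np.array([.617,-.135,.096])-p)*100,np.degrees(np.arctan2(M[1,1],M[0,1])))
c=shot('wrist','w2');print(proj(c,[.5837,-.001,.102]),proj(c,[.617,-.135,.102]))"
```

```text
time: 8.15
ee_pos: [0.5832, -0.0014, 0.1323]
eef_rot: [0.616, 0.788, -0.003, -0.009]
ft_force: [-0.6, -0.2, 0.4]
width: 0.0618
time: 9.15
ee_pos: [0.6168, -0.1183, 0.2294]
eef_rot: [0.614, 0.79, 0.001, -0.004]
ft_force: [0.3, -0.1, 0.4]
width: 0.087
9.15 [ 0.61675787 -0.11829735  0.22937617] [ 0.34740323 -0.12853942  0.41930322] 0.08702838985003508 [ 0.69522782  0.45903155 -0.78195634  1.43634732  0.31670689  1.38178872
  0.15438657]
[[-0.247  0.969 -0.004]
 [ 0.969  0.247  0.007]
 [ 0.007 -0.002 -1.   ]]
[-1.7226633  -0.3560188  13.32621772] 14.290087244640828
(np.float64(313.58615055639353), np.float64(69.10344904091423)) (np.float64(313.2910003857935), np.float64(258.6457734025814))
```

View pics/w2.png

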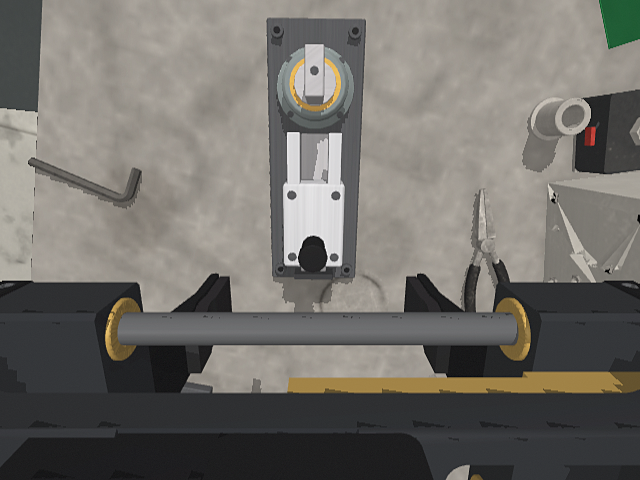

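The tang and slot both run vertically in the image and are aligned: tang dot (314,71), slot centre x≈314, knob top (313,250). Next I'll move over the knob and descend.

```bash
python3 -m jog '[[-1.7,-0.35,0,0.01,0],[0,0,0,0,0],[0,0,2.5,0,0],[0,0,2.5,0,0],[0,0,2.5,0,0],[0,0,2,0,0],[0,0,1,0,0],[0,0,0,0,0],[0,0,0,0,0],[0,0,0,0,0]]'; python3 -c "
from h import *
p,M=tool();print(M.T@(np.array([.617,-.135,.096])-p)*100,np.degrees(np.arctan2(M[1,1],M[0,1])))"
```

```text
time: 10.2
ee_pos: [0.6183, -0.1359, 0.1233]
eef_rot: [0.618, 0.787, 0.002, -0.002]
ft_force: [-0.0, -0.0, 0.2]
width: 0.0869
10.2 [ 0.61827305 -0.13592401  0.12327511] [-0.02290898 -0.04219401  0.16763827] 0.08692576089903586 [ 0.69613403  0.55080992 -0.74000099  1.5460732   0.38238915  1.19728727
  0.12826455]
[[-0.237  0.971 -0.001]
 [ 0.971  0.237  0.006]
 [ 0.006  0.    -1.   ]]
[ 0.10357206 -0.10257077  2.72815191] 13.725257992470237
```

```bash
python3 -m jog '[[0,-0.1,1.3,0,0],[0,0,1.2,0,0],[0,0,0,0,0.3],[0,0,0,0,0.6],[0,0,0,0,0.8],[0,0,0,0,1],[0,0,0,0,1],[0,0,0,0,1],[0,0,0,0,1],[0,0,0,0,1]]' 15; python3 -c "
from h import *
p,M=tool();c=shot('wrist','w3')"
```

```text
time: 11.2
ee_pos: [0.6186, -0.1362, 0.0987]
eef_rot: [0.618, 0.786, 0.003, -0.0]
ft_force: [0.3, -0.1, -0.7]
width: 0.0308
11.2 [ 0.61860153 -0.13619551  0.09873765] [ 0.33683104 -0.07448036 -0.66117522] 0.030763079975410692 [ 0.68985832  0.57381203 -0.72905371  1.56947974  0.40146977  1.15199876
  0.11562042]
[[-0.237  0.971  0.003]
 [ 0.971  0.237  0.005]
 [ 0.004  0.004 -1.   ]]
```

Still closing at a width of 31 mm. I'll finish the grip, then push the first part.

```bash
python3 -m jog '[[0,0,0,0,1],[0,0,0,0,1],[0,0,0,0,1],[0.6,0,0,0,1],[0.6,0,0,0,1],[0.6,0,0,0,1],[0.6,0,0,0,1],[0,0,0,0,1],[0,0,0,0,1],[0,0,0,0,1]]'; python3 -c "
from h import *
p,M=tool();print((p-np.array([.5837,-.001,.1]))@M*10*10)"
```

```text
time: 12.25
ee_pos: [0.6109, -0.1119, 0.0987]
eef_rot: [0.618, 0.786, 0.001, -0.001]
ft_force: [0.6, -1.7, -1.0]
width: 0.0228
12.25 [ 0.61085619 -0.11191155  0.09867161] [ 0.59664062 -1.70966724 -1.03946739] 0.02281867865781615 [ 0.66917036  0.55302231 -0.73941569  1.60194021  0.39648508  1.14384972
  0.07602038]
[[-0.237  0.972 -0.001]
 [ 0.972  0.237  0.003]
 [ 0.003 -0.    -1.   ]]
[-11.41907884   0.01522708   0.10175254]
```

Gripped at 22.8 mm. The knob is now 114 mm from the tang, with about 2 N of drag and 0.15 mm lateral offset. I'll continue to the stop.

```bash
python3 -m jog '[[0.6,0,0,0,1],[0.6,0,0,0,1],[0.6,0,0,0,1],[0.6,0,0,0,1],[0.6,0,0,0,1],[0.4,0,0,0,1],[0.4,0,0,0,1],[0.3,0,0,0,1],[0,0,0,0,1],[0,0,0,0,1]]'; python3 -c "
from h import *
p,M=tool();print((p-np.array([.5837,-.001,.1]))@M*10*10)"
```

```text
time: 13.25
ee_pos: [0.6031, -0.0798, 0.0987]
eef_rot: [0.621, 0.784, -0.002, 0.006]
ft_force: [2.8, -1.2, -0.8]
width: 0.0229
13.25 [ 0.60306936 -0.07982297  0.09871194] [ 2.80734041 -1.23848163 -0.82619895] 0.02290969167120809 [ 0.63235383  0.52312946 -0.74940909  1.64511292  0.39913828  1.12367179
  0.0055924 ]
[[-0.228  0.974  0.006]
 [ 0.974  0.228 -0.01 ]
 [-0.012  0.004 -1.   ]]
[-8.1142569   0.08863535  0.22336202]
```

```bash
python3 -m jog '[[0.4,0,0,0,1],[0.4,0,0,0,1],[0.4,0,0,0,1],[0,0,0,0,1],[0,0,0,0,0],[0,0,0,0,0],[0,0,0,0,0],[0,0,0,0,0],[0,0,0,0,0],[0,0,0,0,0]]'; python3 -c "
from h import *
p,M=tool();print((p-np.array([.5837,-.001,.1]))@M*10*10)"
```

```text
time: 14.25
ee_pos: [0.6022, -0.0758, 0.099]
eef_rot: [0.624, 0.782, -0.005, 0.011]
ft_force: [0.6, -0.5, 0.6]
width: 0.0633
14.25 [ 0.60217069 -0.07583231  0.09903371] [ 0.63458035 -0.54899958  0.5753698 ] 0.06325985741314438 [ 0.62177763  0.51497454 -0.74770545  1.65436303  0.40660246  1.11782993
 -0.01583862]
[[-0.222  0.975  0.011]
 [ 0.975  0.222 -0.021]
 [-0.023  0.006 -1.   ]]
[-7.70219739  0.13695508  0.27775188]
```

Now I'll lift away and back, then look.

```bash
python3 -m jog '[[0,0,0,0,0],[0,0,0,0,0],[0,0,-2,0,0],[0,0,-2,0,0],[0,0,-3,0,0],[0,0,-3,0,0],[-4,0,-2,0,0],[-4,0,0,0,0],[-2,0,0,0,0],[0,0,0,0,0]]'; python3 - <<'E'
from h import *
tool();c=shot('wrist','w4');s=shot('top','top4')
u,v=proj(c,[.603,-.079,.102]);print(u,v,proj(c,[.5837,-.001,.102]))
z=cv2.resize(s['pixels'][190:310,215:475,::-1],None,fx=1.6,fy=1.6)
im=c['pixels'][:,:,::-1].copy();im[480-z.shape[0]:,:z.shape[1]]=z;cv2.imwrite('pics/v4.png',im)
E
```

```text
time: 15.25
ee_pos: [0.6235, -0.1726, 0.2265]
eef_rot: [0.622, 0.783, -0.005, 0.011]
ft_force: [-0.5, 0.1, -0.7]
width: 0.0865
15.25 [ 0.62348808 -0.17257056  0.22646856] [-0.50859725  0.08139926 -0.67339147] 0.08651817855655125 [ 0.72791675  0.47886648 -0.74645946  1.40728955  0.34683194  1.37017649
  0.20004098]
[[-0.225  0.974  0.011]
 [ 0.974  0.226 -0.022]
 [-0.024  0.006 -1.   ]]
318.36073595367475 102.40209483507175 (np.float64(316.3529585844451), np.float64(-35.08989173302453))
```

View pics/v4.png

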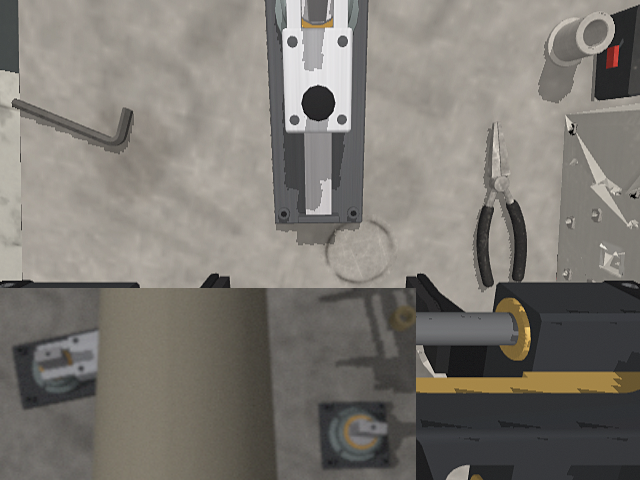

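The wrist view shows the knob top at (318,103), against (318,102) predicted for home. The top inset shows the tang between the prongs and the spare stand looking undisturbed. I'll run the numeric check and hand in.

```bash
python3 - <<'E'
from h import *
k=ray(load('w4'),318,103,.102);print(k,np.linalg.norm(k-[.5837,-.001,.102]));s=r.read_state();print(s['time'],s['ft_force'])
r.close_job()
E
```

```text
[ 0.60284369 -0.07943326  0.102     ] 0.0807357223755753
15.35 [-1.31213969 -0.31451111 -0.1222745 ]
the job is handed in; nothing more can be done
```

The long stand's fork is home over its tang, and I handed the job in at 15.35 s of the 48 s allowed. Handing in reports no verdict, so these results are from my own checks.

- **Turning the tang:** I gripped it across the flats, where the opening read about 14 mm, and turned it about 51° the nearer way. The next wrist picture showed it in line with the slot while the fork was still back, 137 mm from knob to tang.
- **Pushing the fork:** I gripped the black knob lightly (15 N) and slid the fork until it would go no further, with about 2 N of drag on the way. Then I opened the gripper and backed off.
- **Last checks:** The final wrist picture puts the knob 80.7 mm from the tang, against 80 mm when home, so the fork has travelled about 69 mm. The tang lies between the prongs and the gripper is clear. The small stand looked unchanged in the top picture, though I did not measure its angle again.
- **Disagreements:** The last push left the gripper tilted about 1.3°, and it read 77 mm from the tang rather than 80 mm. I took this as the fingers slipping on the knob at the stop, because the camera showed the fork in its home position.

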